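# Fetch the press crank from the clipped tote and wind the press down

### The job

The press crank is shut in the clear tote: flip both yellow clips fully open before you lift the blue lid, then lay the lid gently, right way up, in the middle of the green cutting mat. Lift the crank out, set it right down on the square end of the press spindle and let go of it. Then take it by its red grip and wind clockwise until the spindle comes to its stop with the plate down on the block; leave the crank on the spindle, and do not disturb the jar, the jar lid or the brush.

Things in the scene. Friction and masses are not known exactly. Their poses are not given: they have to be found in the camera images.
- tote: Clear, open-topped plastic storage tote, fixed to the table, 240 (its x) x 180 (its y) x 95 mm high, walls and floor 5 mm. Origin at the centre of its underside, z up. The crank lies inside on the floor. Yellow sprung clips sit at the middle of its two long edges: clip_a on its +y side, clip_b on its -y side.
- clip_a (a joint): Hinge angle (rad) of the clip on the tote's +y side: 0 shut, 1.75 fully open. Hinge axis on the tote's wall, 96 mm from the tote's centre line, 57 mm above the table; the top hooks over the lid's edge and swings outward and down to open. An over-centre spring resists (about 0.18 N m, 3 N at the lip) up to 0.4 rad, then throws the clip open and keeps it there, up to 165 mm from the centre line.
- clip_b (a joint): The same for the clip on the tote's -y side (its top swings towards the tote's -y).
- clip_a_lip (a point): Middle of clip_a's upright thumb lip, moves with it; y outward. Lip 62 mm long along the tote's x, 5 mm thick; shut, it stands 105 to 112 mm out from the tote's centre line and 107 to 128 mm above the table (lid's top face: 101 mm); the clip's nose below it reaches in over the lid to 93 mm, its top at 107 mm. A fingertip just above the lid can hook it from inside and pull it straight out about 40 mm.
- clip_b_lip (a point): The same for clip_b, on the tote's other long edge.
- lid: Blue plastic lid, loose, 0.25 kg, 264 (x) x 204 (y) mm, lying on the tote; flange 6 mm thick, with a 6 mm deep locating rim below it that fits in the tote's mouth with 2.5 mm play. Origin at the centre of the underside of that rim (89 mm above the table when shut, 3 mm when lying on the mat); flange 6 to 12 mm above the origin. A grey bridge handle stands on top in the middle.
- lid_handle (a point): Middle of the lid's handle bar: bar 110 mm long along the lid's x, 16 mm wide (y), 10 mm high; 39 mm above the lid's origin, with 22 mm free beneath it, between posts 82 mm apart.
- mat: Green cutting mat, fixed, 300 (x) x 220 (y) x 3 mm, clear of things. Origin at the centre of its underside. The lid is to be laid on it.
- crank: Loose dark steel crank, 0.32 kg in all, lying in the tote, socket down. Square hub 32 x 32 mm, 45 mm high, with a 16 mm square hole right through; origin on the hole's axis at the hub's underside, z up. Flat arm 24 mm wide and 12 mm thick, level with the hub's underside, along +x to the grip 70 mm from the hub's axis. Hub sides are parallel to its x and y.
- crank_grip: Red grip of the crank, spins freely on an upright pin 70 mm from the hub's axis: 27 mm diameter, from 14 to 67 mm above the hub's underside. Origin on its axis at its lower end.
- grip_mid (a point): Middle of the red grip, on its axis, 43.5 mm above the crank's underside.
- spindle (a point): On the press spindle's axis, at the top of its round collar (32 mm diameter), 175 mm up, where the crank's underside rests when fully fitted. The square end (14 mm across flats, 26 mm tall, plus a 7 mm dome) stands above this point. Turns with the spindle; x and y parallel to the flats: the crank fits in any of four directions, with about 9 degrees of play.
- screw (a joint): Turn of the spindle (rad), growing clockwise seen from above. It starts between 0 and 3.4 and comes to a dead stop at 16.40 with the plate down on the block. Each turn lowers the plate 6 mm; turning takes about 0.15 N m (2 N at the grip) and it stays where it is left.
- press: Green bench screw press, fixed: bed 250 (x) x 170 (y) x 22 mm, two steel columns at x = +-105 mm, crosshead 250 x 44 mm along x with its top at 163 mm (column nuts to 173 mm). Origin at the centre of its underside; the spindle is on its z axis. A lino block lies on the bed.
- platen_face (a point): Centre of the underside of the press plate (180 x 135 x 14 mm); the block's top is 46 mm above the table.
- wax_jar: Amber glass jar with brass cap, 64 mm diameter, 85 mm high, 0.3 kg, bystander. Origin at the centre of its underside.
- jar_lid: Yellow tin lid, 72 mm diameter, 12 mm high, bystander. Origin at the centre of its underside.
- brush: Wooden brush 190 mm long lying on the table, bystander. Its length is its x.

How it is judged:
By the outcome, as a careful person would: the job done as asked, in the order asked, and still so for the second after the job is handed in, with the robot touching nothing.
It also fails if it takes over 72 s, if anything falls off the work surface, if the arm or the gripper's body presses on something with over 40 N, if the wrist force passes 120 N, or if a joint passes its speed limit or range.

### The arm

A 6-joint arm with a two-finger parallel gripper is mounted at the origin on the work surface. World frame = base frame: x ahead of the robot, y to its left, z up, the work surface at z = 0. Lengths are in m, angles in rad, forces in N, time in s.
With the tool pointing down it reaches from about 0.35 to 0.775 m from the base axis. Payload 5.5 kg.
Tool frame: the origin (TCP) lies midway between the tips of the shut fingers; the grasp point (between the pads) lies 19 mm behind it; z points along the fingers, y is the line along which they close (so a half turn about z gives the same grasp; the last joint's range is limited). The gripper opens to 85 mm and grips with 20 to 120 N. Pads are 22 mm wide; open, the fingers measure 114 mm over their backs; the gripper's body (76 mm by 85 mm) begins 54 mm behind the grasp point. The pads swing forward as they close: fully open they stand 13 mm farther back than shut.
Start: joints at [0.993, 0.313, 0.046, 1.304, 0, 1.431], TCP at [0.244, 0.521, 0.231] pointing down, gripper open.
Joint ranges: [-2.76, 2.76], [-0.86, 1.69], [-1.03, 1.26], [-2.2, 2.34], [-1.47, 1.5], [-3.14, 3.14]. Speed limits (rad/s): [2.57, 2.57, 3.14, 3.14, 3.14, 3.14].

### API

Orientations are given as a unit quaternion [w, x, y, z].
In Python, from workcell import env gives the robot as it stands.
- The arm moves only by the tool move_arm, never from a script. Its argument "targets" is a list of rows, each a list of 3 entries, a list of its own where there are three numbers: the shift along the tool's x, y, z in mm, then the turn, a rotation vector about the tool's x, y, z in units of 10 degrees (1.0 is 10 degrees), then the closure, from -1 (fully open) to 1 (shut). In form: [[[dx, dy, dz], [ax, ay, az], gripper], ...]. A call has 1 to 5 rows; each row is the pose to reach, as a shift and turn from the pose commanded when the call began, along the tool's axes at that moment; what a row does not reach only later rows make up. A row lasts 1/8 s, in which the tool goes at most 62.5 mm and 10.7 degrees, less where a joint would pass 70% of its speed; a pose out of reach is approached as far as the arm can. A call with a gripper value outside its range is refused whole. The fingers move at their own pace and stop on an object; "squeeze" is the grip in N (left out, the last holds). Time passes only in rows, so rows that repeat a pose let the fingers close. It gives the time, the measured TCP pose, the force, the opening and the grip force at its end, in the units of the state.
- env.get_state(): the state, without advancing time (a new reading comes with each control period).
- env.read_camera(name): name is "scene" or "top" or "wrist"; returns a dict with "pixels" (480x640x3 uint8, red, green, blue), "fovy" (degrees; the focal length in pixels is half the picture's height over the tangent of half this angle, whatever the lens; pixels are square), "cx", "cy" (the principal point, pixels), "dist_coeffs" ([k1, k2, p1, p2, k3] as OpenCV has them; the pictures are not rectified), "extrinsics" (4x4, takes a point from world to camera coordinates); the wrist camera has in their place "mount" (4x4, takes a point from camera to tool coordinates, whose origin is the TCP and whose axes are the flange's). Camera axes: x right, y up, looking along -z (the intrinsics and any distortion apply to the point x, -y, -z); pixel columns grow to the right and rows downward; lengths in m; the calibration is good to about 2 mm. A picture is of the moment at which its call begins: read the wrist's pose just before it. There is no depth.
- env.hand_in(): hands the job in; it is judged then, once.
Trained networks look in a picture, given as the dict that the camera call returned (one of the last four; its "shot" number tells which), for a name from the list of things; names that differ only in an ending like _2 or _b are one class to them, and where a whole thing is asked for, a point or a joint stands for the part that bears it (a point fixed in the world has none). Each returns a list of dicts, best first, with "confidence" (0 to 1); they miss things now and then, are a little off and sometimes report something else, mostly with a low value. They report only what shows in the picture. A call takes as long as a camera call.
- env.spot_in(thing, picture): "centre" ([x, y, z] in m, in world coordinates, good to about 4 mm: the middle of the surface that is visible of it).
- env.regions_of(thing, picture): "mask" (480x640 bool, what is visible of it).
- env.landmark_of(thing, picture): "centre" ([x, y, z] in m, in world coordinates, good to about 4 mm: a listed point, or the origin of a listed thing).
The state is a dict: "clock": time; "joint_pos": joint angles; "qvel": joint speeds; "tau": joint torques, N m; "tcp_pos": TCP position; "orientation": TCP orientation; "wrist_force": force on the tool from outside, world axes, zero at the start; "ft_torque": the same for the moment, N m; "finger_gap": finger opening in m; "grip_force": force on a finger pad.
Only numpy, scipy, OpenCV 4.12 (cv2) and the standard library are available. Lean on these libraries where they do the work, as an engineer would, in place of code of your own. Each camera call takes 0.05 s, during which the arm holds its last target. There are 200 camera calls.

## Working session

There is one attempt and no reset: what is moved stays moved. The work goes in short steps, Python scripts to look and compute and a tool call to move; the robot and the scene stay as the last step left them, time stands still between calls to the robot, and variables do not carry over. Pictures are saved under pics/ and viewed, at most 10 in all, crops included, and the job is handed in when it is done.

Besides the shell and the picture viewer there is one more tool, called after "Call:" in YAML: its name, and indented under it one key for each argument. move_arm: Moves the arm, as the interface text tells. Its arguments: {"type":"object","properties":{"targets":{"type":"array","items":{"type":"array"}},"squeeze":{"type":"number"}},"required":["targets"]}

```bash
ls; mkdir -p pics
cat > h.py <<'E'
import numpy as np, cv2
from scipy.spatial.transform import Rotation as R
from workcell import env
def shot(n,save=None):
    p=env.read_camera(n)
    if save: cv2.imwrite('pics/'+save,p['pixels'][:,:,::-1])
    return p
def Rq(q): return R.from_quat([q[1],q[2],q[3],q[0]])
def pose():
    s=env.get_state(); return np.array(s['tcp_pos']),Rq(s['orientation']),s
def rel(target,yawdeg=None,Rt=None):
    # shift in tool axes (mm), rotvec in 10deg units, from measured pose
    p,r,s=pose()
    d=r.inv().apply(np.array(target)-p)*1000
    if Rt is None: return d
    return d,np.degrees((r.inv()*Rt).as_rotvec())/10
E
cat > a.py <<'E'
from h import *
np.set_printoptions(precision=4,suppress=True)
p,r,s=pose(); print(s['clock'],p,r.as_matrix(),s['joint_pos'],s['finger_gap'])
for c in ['scene','top']:
    im=shot(c,c+'0.png')
    print(c,im['fovy'],im['dist_coeffs'])
    for t in ['tote','clip_a','lid','mat','crank','press','wax_jar','jar_lid','brush','clip_a_lip','lid_handle','spindle','platen_face','grip_mid']:
        for d in env.landmark_of(t,im)[:2]: print(t,np.array(d['centre']),round(d['confidence'],2))
E
python3 a.py
```

```text
pics
0.0 [0.2435 0.5203 0.2304] [[-0.9057  0.4239 -0.001 ]
 [ 0.4239  0.9057 -0.0016]
 [ 0.0002 -0.0018 -1.    ]] [ 0.9934  0.314   0.045   1.3036 -0.      1.4312] 0.08551285068970295
scene 42.300226337665364 [-0.185  0.     0.     0.     0.   ]Traceback (most recent call last):
  File "a.py", line 8, in <module>
    for d in env.landmark_of(t,im)[:2]: print(t,np.array(d['centre']),round(d['confidence'],2))
             ~~~~~~~~~~~~~~~^^^^^^
ValueError: it knows: brush, clip_a_lip, clip_b_lip, crank, crank_grip, grip_mid, jar_lid, lid, lid_handle, mat, platen_face, press, spindle, tote, wax_jar
```

```bash
sed -i "s/'clip_a',//" a.py; python3 a.py
```

```text
0.1 [0.2435 0.5204 0.2305] [[-0.9057  0.4239 -0.0009]
 [ 0.4239  0.9057 -0.0014]
 [ 0.0003 -0.0016 -1.    ]] [0.9934 0.3139 0.0451 1.3036 0.     1.4312] 0.08528883362126592
scene 42.300226337665364 [-0.185  0.     0.     0.     0.   ]
lid [ 0.5407 -0.3124  0.0886] 0.85
lid [ 0.5393 -0.2035  0.1146] 0.64
mat [0.5064 0.3228 0.0005] 0.86
mat [ 0.5334 -0.0028  0.0597] 0.44
press [ 0.5327 -0.0026  0.0017] 0.61
wax_jar [0.7698 0.1703 0.0019] 0.92
wax_jar [ 0.5369 -0.0083  0.18  ] 0.32
jar_lid [ 0.7565 -0.2015  0.0006] 0.77
brush [ 0.7679 -0.0056  0.0007] 0.93
clip_a_lip [ 0.5335 -0.4187  0.1144] 0.69
clip_a_lip [ 0.5424 -0.2014  0.1175] 0.6
lid_handle [ 0.539  -0.3137  0.1286] 0.73
lid_handle [ 0.537  -0.01    0.1766] 0.42
spindle [ 0.5356 -0.0071  0.1755] 0.49
platen_face [ 0.5351 -0.0044  0.062 ] 0.57
top 45.98560006079888 [-0.1598  0.      0.      0.      0.    ]
lid [ 0.5411 -0.3115  0.0884] 0.56
lid [ 0.5341 -0.4152  0.113 ] 0.56
mat [ 0.5083  0.3264 -0.0004] 0.64
press [ 0.5363  0.0027 -0.0011] 0.83
wax_jar [0.7674 0.1763 0.0024] 0.75
jar_lid [ 0.7494 -0.1991  0.0022] 0.62
jar_lid [ 0.5349 -0.3114  0.1305] 0.45
brush [ 0.7672 -0.0058  0.0036] 0.6
clip_a_lip [ 0.5402 -0.203   0.1203] 0.73
lid_handle [ 0.5367 -0.3142  0.1299] 0.64
spindle [ 0.5384 -0.0088  0.174 ] 0.77
platen_face [ 0.5375 -0.0017  0.0625] 0.69
```

View pics/scene0.png

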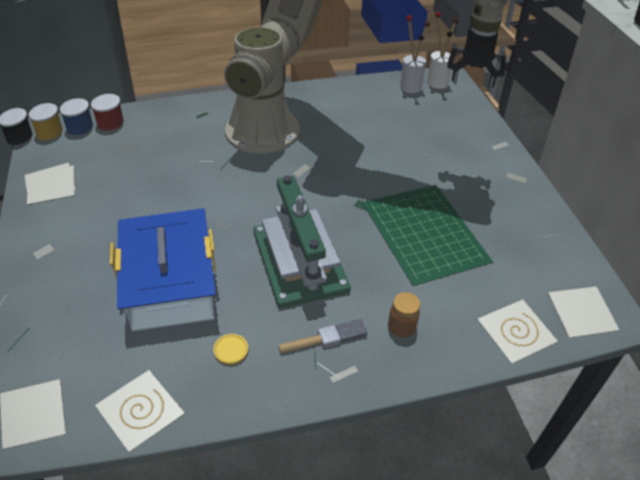

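View pics/top0.png

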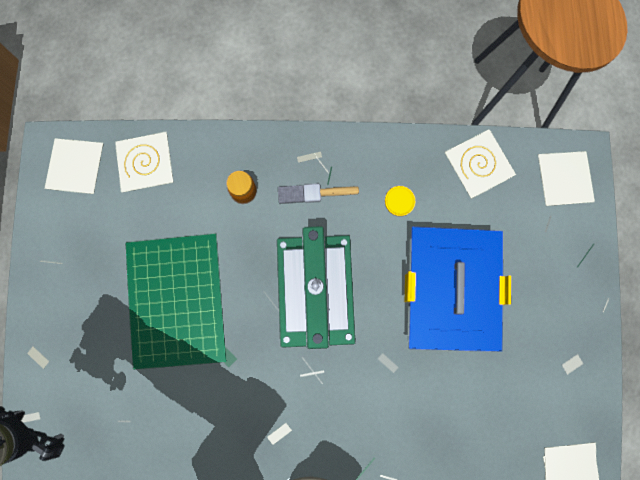

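```bash
cat >> h.py <<'E'
def cam(im):
    f=240/np.tan(np.radians(im['fovy'])/2)
    K=np.array([[f,0,im['cx']],[0,f,im['cy']],[0,0,1.]])
    if 'extrinsics' in im: T=np.linalg.inv(np.array(im['extrinsics']))
    else:
        p,r,s=pose(); W=np.eye(4); W[:3,:3]=r.as_matrix(); W[:3,3]=p; T=W@np.array(im['mount'])
    return K,np.array(im['dist_coeffs']),T
def unproj(im,uv,z,T=None):
    K,D,T0=cam(im); T=T0 if T is None else T
    n=cv2.undistortPoints(np.array(uv,float).reshape(-1,1,2),K,D).reshape(-1,2)
    d=np.c_[n[:,0],-n[:,1],-np.ones(len(n))]@T[:3,:3].T
    o=T[:3,3]; return o+d*((z-o[2])/d[:,2])[:,None]
def rect(im,mask,z):
    c=max(cv2.findContours(mask.astype(np.uint8),cv2.RETR_EXTERNAL,cv2.CHAIN_APPROX_NONE)[0],key=cv2.contourArea)
    P=unproj(im,c.reshape(-1,2),z)[:,:2]
    b=cv2.minAreaRect((P*1000).astype(np.float32)); return b,P
E
cat > b.py <<'E'
from h import *
for c in ['top','scene']:
    im=shot(c); h=cv2.cvtColor(im['pixels'],cv2.COLOR_RGB2HSV)
    blue=cv2.inRange(h,(108,150,60),(128,255,255))
    print(c,'lid',rect(im,blue,.101)[0])
    g=cv2.inRange(h,(65,60,30),(90,255,255))
    for t,z in [('mat',.003)]:
        for d in env.regions_of(t,im)[:1]: print(t,d['confidence'],rect(im,d['mask'],z)[0])
    for t in ['jar_lid','wax_jar','brush','spindle','clip_a_lip','lid_handle']:
        for d in env.landmark_of(t,im)[:2]: print(t,np.round(d['centre'],4),round(d['confidence'],2))
    yl=cv2.inRange(h,(20,150,100),(32,255,255))
    for k in cv2.findContours(yl,cv2.RETR_EXTERNAL,cv2.CHAIN_APPROX_NONE)[0]:
        if cv2.contourArea(k)>30: print('yellow',cv2.boundingRect(k),np.round(cv2.minAreaRect((unproj(im,k.reshape(-1,2),.128)[:,:2]*1000).astype(np.float32))[0]))
    gr=cv2.inRange(h,(0,0,50),(179,60,140))
im=shot('top'); r=cv2.inRange(cv2.cvtColor(im['pixels'],cv2.COLOR_RGB2HSV),(60,60,20),(90,255,160))
r[:, :250]=0; r[:,380:]=0; r[:225]=0;  cv2.imwrite('pics/top_cr.png',cv2.resize(im['pixels'][170:370,240:540,::-1],None,fx=2.66,fy=2.66,interpolation=cv2.INTER_CUBIC))
w=shot('wrist'); print(np.array(w['mount']),w['fovy'],w['dist_coeffs'])
E
python3 b.py
```

```text
top lid ((537.9669189453125, -308.28387451171875), (202.68067932128906, 263.5056457519531), 88.30854797363281)
mat 0.91 ((504.71307373046875, 326.1920471191406), (303.7099914550781, 223.52821350097656), 6.353758335113525)
jar_lid [ 0.7481 -0.1984  0.0015] 0.59
wax_jar [ 0.7707  0.1743 -0.0015] 0.9
brush [ 0.7655 -0.005   0.0052] 0.74
spindle [ 0.5341 -0.0086  0.1778] 0.77
clip_a_lip [ 0.5396 -0.2004  0.1178] 0.74
lid_handle [ 0.5385 -0.3082  0.127 ] 0.96
yellow (499, 276, 12, 29) [ 534. -406.]
yellow (405, 271, 10, 31) [ 540. -201.]
yellow (385, 186, 30, 30) [ 724. -181.]
yellow (227, 171, 25, 25) [757. 166.]
scene lid ((538.3310546875, -310.187744140625), (200.48899841308594, 262.6234130859375), 88.82380676269531)
mat 0.88 ((503.2783203125, 325.9508361816406), (305.51507568359375, 222.45016479492188), 6.592850208282471)
jar_lid [ 0.7525 -0.2022  0.0026] 0.66
jar_lid [ 0.5359 -0.312   0.1271] 0.61
wax_jar [0.7657 0.1726 0.0024] 0.77
brush [ 7.702e-01 -7.600e-03 -3.000e-04] 0.84
brush [ 0.5326 -0.4204  0.1126] 0.71
spindle [ 0.5355 -0.0067  0.1789] 0.72
clip_a_lip [ 0.541  -0.1985  0.1208] 0.78
lid_handle [ 0.5388 -0.3129  0.1243] 0.59
[[-1.02531183e-04  9.52032120e-01  3.05998093e-01  7.87544919e-02]
 [ 9.99999495e-01 -2.08166287e-04  9.82725480e-04 -1.83787254e-04]
 [ 9.99284708e-04  3.05998039e-01 -9.52031618e-01 -1.43031368e-01]
 [ 0.00000000e+00  0.00000000e+00  0.00000000e+00  1.00000000e+00]] 63.02122302909433 [-0.083494  0.        0.        0.        0.      ]
```

View pics/top_cr.png

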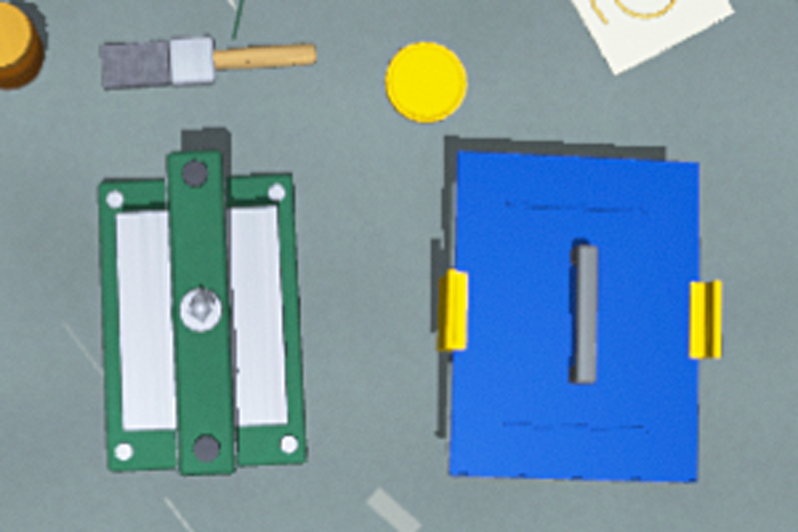

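Top view: tote with blue lid on the right (centre ≈ crop 578,315, clips at 453,310 and 706,320), the press in the middle (spindle at 201,308), mat off to the left; everything matches the networks. I'm moving to clip_a with fingers shut.

Call:
move_arm:
  targets:
    - [[-190,-154,-50],[0,0,-2.36],1]
    - [[-190,-154,-50],[0,0,-2.36],1]
    - [[-190,-154,-50],[0,0,-2.36],1]
    - [[-190,-154,-50],[0,0,-2.36],1]
    - [[-190,-154,-50],[0,0,-2.36],1]
  squeeze: 40

```text
clock: 3.02
tcp_pos: [0.3524, 0.2981, 0.2826]
orientation: [0.001, 0.016, 1.0, 0.0]
wrist_force: [-0.0, 0.6, 0.1]
finger_gap: -0.0001
grip_force: 0.0
```

Call:
move_arm:
  targets:
    - [[-202,-527,0],[0,0,0],1]
    - [[-202,-527,0],[0,0,0],1]
    - [[-202,-527,0],[0,0,0],1]
    - [[-202,-527,0],[0,0,0],1]
    - [[-202,-527,0],[0,0,0],1]

```text
clock: 3.65
tcp_pos: [0.4554, 0.005, 0.2813]
orientation: [0.0, 0.012, 1.0, 0.0]
wrist_force: [0.4, 0.8, 0.9]
finger_gap: 0.0004
grip_force: 0.0
```

Call:
move_arm:
  targets:
    - [[-89,-234,0],[0,0,0],1]
    - [[-89,-234,0],[0,0,0],1]
    - [[-89,-234,0],[0,0,0],1]
    - [[-89,-234,0],[0,0,0],1]
    - [[-89,-234,60],[0,0,0],1]

```text
clock: 4.28
tcp_pos: [0.5438, -0.2365, 0.2251]
orientation: [0.006, 0.015, 1.0, -0.004]
wrist_force: [0.3, 1.2, -0.9]
finger_gap: 0.0001
grip_force: 0.0
```

Call:
move_arm:
  targets:
    - [[0,0,60],[0,0,0],1]
    - [[0,0,85],[0,0,0],1]

```text
clock: 4.53
tcp_pos: [0.5359, -0.2282, 0.1317]
orientation: [-0.003, 0.013, 1.0, 0.002]
wrist_force: [0.2, 0.3, 1.8]
finger_gap: -0.0
grip_force: 0.0
```

Call:
move_arm:
  targets:
    - [[0,0,22],[0,0,0],1]
    - [[0,0,22],[0,0,0],1]
    - [[0,14,22],[0,0,0],1]
    - [[0,35,22],[0,0,0],1]
    - [[0,56,22],[0,0,0],1]

```text
clock: 5.15
tcp_pos: [0.5397, -0.1722, 0.1153]
orientation: [0.001, 0.013, 1.0, 0.0]
wrist_force: [-0.1, 0.0, 0.9]
finger_gap: -0.0001
grip_force: 0.0
```

Call:
move_arm:
  targets:
    - [[0,3,0],[0,0,0],1]
    - [[0,0,-60],[0,0,0],1]
    - [[0,-10,-90],[0,0,0],1]

```text
clock: 5.52
tcp_pos: [0.5399, -0.1837, 0.2073]
orientation: [0.002, 0.012, 1.0, -0.001]
wrist_force: [0.2, 0.2, 0.6]
finger_gap: -0.0003
grip_force: 0.0
```

Run:
```python
from h import *
im=shot('top','top1.png'); print(pose()[0],pose()[2]['clock'])
yl=cv2.inRange(cv2.cvtColor(im['pixels'],cv2.COLOR_RGB2HSV),(20,150,100),(32,255,255))
for k in cv2.findContours(yl,cv2.RETR_EXTERNAL,cv2.CHAIN_APPROX_NONE)[0]:
    if cv2.contourArea(k)>30: print('yellow',cv2.boundingRect(k))
print(cam(shot('wrist','w1.png'))[1])
```

```text
[ 0.54136619 -0.18593991  0.21092996] 5.575
yellow (499, 276, 12, 29)
yellow (379, 275, 24, 27)
yellow (385, 186, 30, 30)
yellow (227, 171, 25, 25)
[-0.083494  0.        0.        0.        0.      ]
```

View pics/w1.png

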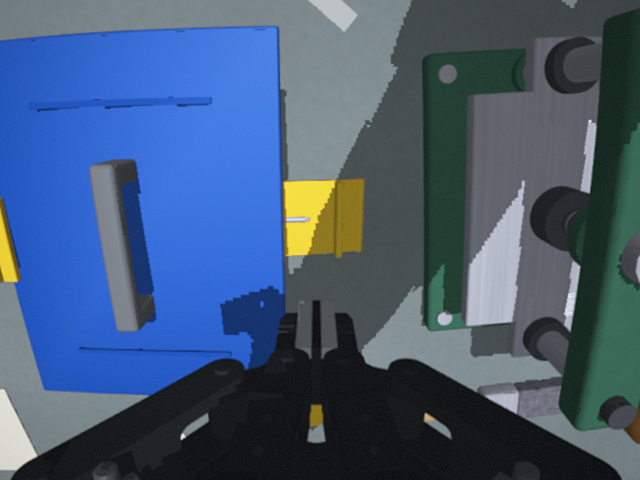

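Clip_a lies fully open (yellow flap at 285–365, 180–255). Now clip_b.

Call:
move_arm:
  targets:
    - [[0,-203,0],[0,0,0],1]
    - [[0,-203,0],[0,0,0],1]
    - [[0,-203,0],[0,0,0],1]
    - [[0,-203,30],[0,0,0],1]
    - [[0,-203,70],[0,0,0],1]

```text
clock: 6.25
tcp_pos: [0.5337, -0.3894, 0.1332]
orientation: [0.001, 0.014, 1.0, -0.001]
wrist_force: [0.1, 0.4, -1.1]
finger_gap: -0.0001
grip_force: 0.0
```

Call:
move_arm:
  targets:
    - [[0,0,25],[0,0,0],1]
    - [[0,0,25],[0,0,0],1]
    - [[0,-14,25],[0,0,0],1]
    - [[0,-35,25],[0,0,0],1]
    - [[0,-57,25],[0,0,0],1]

```text
clock: 6.88
tcp_pos: [0.5331, -0.4458, 0.1114]
orientation: [0.001, 0.013, 1.0, -0.001]
wrist_force: [-0.6, -0.7, 0.1]
finger_gap: 0.0003
grip_force: 0.0
```

Call:
move_arm:
  targets:
    - [[0,-3,0],[0,0,0],1]
    - [[0,0,-60],[0,0,0],1]
    - [[0,50,-90],[0,0,0],-1]
    - [[0,100,-90],[0,0,0],-1]
    - [[0,135,-90],[0,0,0],-1]

```text
clock: 7.5
tcp_pos: [0.5362, -0.307, 0.2014]
orientation: [0.001, 0.012, 1.0, -0.001]
wrist_force: [-0.4, 0.4, -0.2]
finger_gap: 0.0541
grip_force: 0.0
```

```bash
cat > c.py <<'E'
from h import *
im=shot('top'); p,r,s=pose(); print(p,s['clock'],r.as_euler('ZYX',degrees=True))
h=cv2.cvtColor(im['pixels'],cv2.COLOR_RGB2HSV)
yl=cv2.inRange(h,(20,150,100),(32,255,255))
for k in cv2.findContours(yl,cv2.RETR_EXTERNAL,cv2.CHAIN_APPROX_NONE)[0]:
    if cv2.contourArea(k)>30: print('yellow',cv2.boundingRect(k))
w=shot('wrist','w2.png')
for d in env.regions_of('lid_handle',w)[:2]: print(d['confidence'],d['mask'].sum())
for d in env.landmark_of('lid_handle',w)[:2]: print(d)
E
python3 c.py
```

```text
[ 0.53595247 -0.3028395   0.20134134] 7.55 [1.78754245e+02 8.21567028e-02 1.79887999e+02]
yellow (379, 274, 32, 28)
yellow (385, 186, 30, 30)
yellow (227, 171, 25, 25)
0.58 109174
{'centre': [0.5351, -0.3135, 0.1275], 'confidence': 0.57}
```

View pics/w2.png

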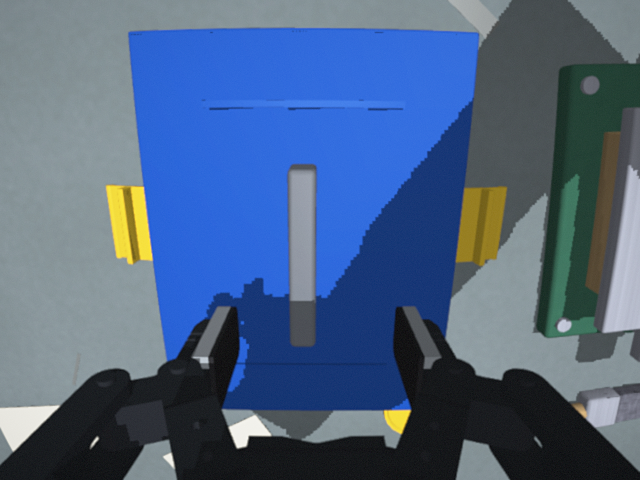

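Both clips stand open (flaps at 130,225 and 485,225); handle bar spans (302,165)–(302,346) in the picture.

Run:
```python
from h import *
w=shot('wrist')
P=unproj(w,[[303,167],[303,345],[289,260],[316,260]],.133)
print(P.round(4)); c=(P[0]+P[1])/2; print(c,(P[2]+P[3])/2)
t=[c[0],(P[2,1]+P[3,1])/2,.110]; print(pose()[0],rel(t).round(1))
```

```text
[[ 0.4816 -0.3152  0.133 ]
 [ 0.5902 -0.319   0.133 ]
 [ 0.534  -0.325   0.133 ]
 [ 0.5343 -0.3096  0.133 ]]
[ 0.53586558 -0.31710177  0.133     ] [ 0.5341512  -0.31729696  0.133     ]
[ 0.53617807 -0.30936748  0.2002135 ] [ 0.2 -7.8 90.2]
```

Call:
move_arm:
  targets:
    - [[0,-8,30],[0,0,0],-1]
    - [[0,-8,70],[0,0,0],-1]
    - [[0,-8,90],[0,0,0],-1]
    - [[0,-8,90],[0,0,0],1]
    - [[0,-8,90],[0,0,0],1]
  squeeze: 60

```text
clock: 8.38
tcp_pos: [0.536, -0.3183, 0.1102]
orientation: [0.001, 0.013, 1.0, -0.0]
wrist_force: [-0.4, 0.4, 0.1]
finger_gap: 0.0518
grip_force: 0.0
```

Call:
move_arm:
  targets:
    - [[0,0,0],[0,0,0],1]
    - [[0,0,0],[0,0,0],1]
    - [[0,0,0],[0,0,0],1]

```text
clock: 8.75
tcp_pos: [0.5365, -0.3134, 0.1111]
orientation: [0.001, 0.012, 1.0, 0.003]
wrist_force: [0.8, 12.0, 8.1]
finger_gap: 0.0144
grip_force: 59.2
```

Call:
move_arm:
  targets:
    - [[0,0,-8],[0,0,0],1]
    - [[0,0,-25],[0,0,0],1]
    - [[0,0,-60],[0,0,0],1]
    - [[0,0,-110],[0,0,0],1]
    - [[0,0,-160],[0,0,0],1]

```text
clock: 9.38
tcp_pos: [0.5354, -0.3175, 0.2718]
orientation: [0.0, 0.013, 1.0, -0.001]
wrist_force: [1.2, -0.6, -3.0]
finger_gap: 0.0146
grip_force: 59.1
```

Run:
```python
from h import *
p,r,s=pose(); print(p,s['wrist_force'],s['ft_torque'],s['finger_gap'],s['clock'])
im=shot('top','top3.png'); shot('scene','scene3.png')
w=shot('wrist')
print([ (d['centre'],d['confidence']) for d in env.landmark_of('lid',w)[:2]])
print([ (d['centre'],d['confidence']) for d in env.landmark_of('crank',im)[:2]])
```

```text
[ 0.53537663 -0.31745533  0.27177043] [ 1.2247173 -0.632325  -2.9602093] [-0.08854923 -0.05503298 -0.00777505] 0.014626358538213416 9.375
[([0.5409, -0.3204, 0.2575], 0.6)]
[]
```

View pics/scene3.png

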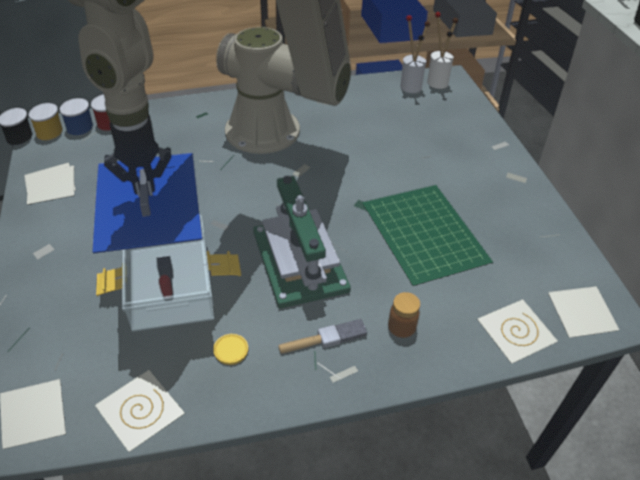

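Call:
move_arm:
  targets:
    - [[2,25,-15],[0,0,0],1]
    - [[6,80,-20],[0,0,0],1]
    - [[10,140,-20],[0,0,0],1]
    - [[15,200,-20],[0,0,0],1]
    - [[19,260,-20],[0,0,0],1]

```text
clock: 10.25
tcp_pos: [0.5217, -0.0537, 0.2886]
orientation: [-0.001, 0.013, 1.0, 0.0]
wrist_force: [0.9, 0.3, -2.7]
finger_gap: 0.0145
grip_force: 59.1
```

Call:
move_arm:
  targets:
    - [[4,60,0],[0,0,0],1]
    - [[8,120,0],[0,0,0],1]
    - [[12,180,0],[0,0,0],1]
    - [[16,240,0],[0,0,0],1]
    - [[20,290,0],[0,0,0],1]

```text
clock: 10.88
tcp_pos: [0.5087, 0.2365, 0.2886]
orientation: [-0.001, 0.012, 1.0, -0.0]
wrist_force: [1.4, -0.4, -3.3]
finger_gap: 0.0145
grip_force: 59.2
```

Call:
move_arm:
  targets:
    - [[3,40,10],[0,0,-0.3],1]
    - [[5,70,40],[0,0,-0.77],1]
    - [[6,90,80],[0,0,-0.77],1]
    - [[6,93,120],[0,0,-0.77],1]
    - [[6,93,150],[0,0,-0.77],1]

```text
clock: 11.5
tcp_pos: [0.5043, 0.3274, 0.1364]
orientation: [-0.002, -0.055, 0.998, -0.001]
wrist_force: [0.5, -0.6, -2.5]
finger_gap: 0.0148
grip_force: 59.2
```

```bash
cat > d.py <<'E'
from h import *
p,r,s=pose(); print(p,r.as_euler('ZYX',degrees=True)[0],s['wrist_force'],s['finger_gap'],s['clock'])
# TCP z such that lid origin at z=.003 : 0.111-0.089+0.003=.025
im=shot('top','top4.png')
h=cv2.cvtColor(im['pixels'],cv2.COLOR_RGB2HSV)
b=cv2.inRange(h,(108,150,40),(128,255,255)); print(rect(im,b,p[2]-.111+.101)[0])
p,r,s=pose();print(p,rel([.5045,.326,.025]))
c=shot('top'); p,r,s=pose();print(p)
E
python3 d.py
```

```text
[0.50430777 0.32735796 0.13640033] -173.67786438051408 [ 0.51208982 -0.62654412 -2.47171693] 0.014766591048835152 11.5
((507.18560791015625, 328.0377502441406), (263.2222900390625, 201.95494079589844), 6.095225811004639)
[0.50247393 0.32617998 0.1324404 ] [-3.04509658e+00 -6.32281433e-02  1.07416481e+02]
[0.50274614 0.32599553 0.13459845]
```

Call:
move_arm:
  targets:
    - [[2,-1,50],[0,0,0],1]
    - [[2,-1,85],[0,0,0],1]
    - [[2,-1,100],[0,0,0],1]
    - [[2,-1,104],[0,0,0],1]
    - [[2,-1,104],[0,0,0],1]

```text
clock: 12.22
tcp_pos: [0.5063, 0.3263, 0.0368]
orientation: [0.001, -0.054, 0.999, 0.0]
wrist_force: [-0.3, 0.1, -2.2]
finger_gap: 0.0149
grip_force: 59.2
```

Call:
move_arm:
  targets:
    - [[0,0,1.5],[0,0,0],1]
    - [[0,0,3],[0,0,0],1]
    - [[0,0,3],[0,0,0],1]

```text
clock: 12.6
tcp_pos: [0.5054, 0.3258, 0.0326]
orientation: [0.0, -0.054, 0.999, 0.0]
wrist_force: [-0.3, -0.0, -3.6]
finger_gap: 0.0149
grip_force: 59.2
```

Call:
move_arm:
  targets:
    - [[0,0,2],[0,0,0],1]
    - [[0,0,4],[0,0,0],1]
    - [[0,0,4],[0,0,0],1]

```text
clock: 12.98
tcp_pos: [0.5051, 0.3256, 0.028]
orientation: [-0.0, -0.054, 0.999, -0.0]
wrist_force: [0.5, -0.6, -3.6]
finger_gap: 0.0148
grip_force: 59.2
```

Call:
move_arm:
  targets:
    - [[0,0,1.5],[0,0,0],1]
    - [[0,0,2.5],[0,0,0],1]
    - [[0,0,2.5],[0,0,0],1]

```text
clock: 13.35
tcp_pos: [0.5053, 0.3257, 0.0258]
orientation: [0.0, -0.054, 0.999, 0.0]
wrist_force: [-0.7, 1.1, -3.6]
finger_gap: 0.0147
grip_force: 59.3
```

Call:
move_arm:
  targets:
    - [[0,0,1],[0,0,0],1]
    - [[0,0,2],[0,0,0],1]
    - [[0,0,2],[0,0,0],1]

```text
clock: 13.72
tcp_pos: [0.5055, 0.3257, 0.0251]
orientation: [0.0, -0.054, 0.999, 0.0]
wrist_force: [-2.3, -2.2, 5.8]
finger_gap: 0.0147
grip_force: 60.4
```

Call:
move_arm:
  targets:
    - [[0,0,0],[0,0,0],-1]
    - [[0,0,0],[0,0,0],-1]
    - [[0,0,0],[0,0,0],-1]
    - [[0,0,-20],[0,0,0],-1]
    - [[0,0,-80],[0,0,0],-1]

```text
clock: 14.35
tcp_pos: [0.5027, 0.3245, 0.101]
orientation: [-0.004, -0.054, 0.999, -0.001]
wrist_force: [0.8, -0.2, -0.9]
finger_gap: 0.0853
grip_force: 0.0
```

Call:
move_arm:
  targets:
    - [[0,0,-62],[0,0,0],-1]
    - [[1,-25,-120],[0,0,0.2],-1]
    - [[3,-65,-165],[0,0,0.63],-1]
    - [[4,-120,-190],[0,0,0.63],-1]
    - [[5,-180,-195],[0,0,0.63],-1]

```text
clock: 14.98
tcp_pos: [0.5209, 0.1453, 0.3013]
orientation: [0.002, -0.0, 1.0, 0.0]
wrist_force: [-0.1, -0.3, -1.1]
finger_gap: 0.0853
grip_force: 0.0
```

Run:
```python
from h import *
im=shot('top'); p,r,s=pose(); print(p,r.as_euler('ZYX',degrees=True)[0],s['clock'],s['finger_gap'])
h=cv2.cvtColor(im['pixels'],cv2.COLOR_RGB2HSV)
b=cv2.inRange(h,(108,150,40),(128,255,255)); print(rect(im,b,.015)[0])
print(rel([.536,-.008,.30],Rt=R.from_matrix(np.diag([-1,1,-1.]))))
```

```text
[0.52136455 0.13858146 0.30095927] 179.6336196272527 15.025 0.08527946963757131Traceback (most recent call last):
  File "<stdin>", line 4, in <module>
  File "h.py", line 30, in rect
    c=max(cv2.findContours(mask.astype(np.uint8),cv2.RETR_EXTERNAL,cv2.CHAIN_APPROX_NONE)[0],key=cv2.contourArea)
ValueError: max() iterable argument is empty
```

Call:
move_arm:
  targets:
    - [[-8,-55,0],[0,0,0],-1]
    - [[-15,-115,0],[0,0,0],-1]
    - [[-15,-150,0],[0,0,0],-1]
    - [[-15,-150,0],[0,0,0],-1]

```text
clock: 15.52
tcp_pos: [0.5347, -0.006, 0.2984]
orientation: [-0.0, 0.003, 1.0, -0.0]
wrist_force: [-0.5, 1.0, 1.3]
finger_gap: 0.0855
grip_force: 0.0
```

Run:
```python
from h import *
w=shot('wrist','w5.png'); p,r,s=pose(); print(p,r.as_euler('ZYX',degrees=True)[0],s['clock'],s['finger_gap'])
for d in env.landmark_of('spindle',w)[:2]: print(d)
im=shot('scene','sc5.png')
h=cv2.cvtColor(im['pixels'],cv2.COLOR_RGB2HSV)
b=cv2.inRange(h,(105,120,20),(130,255,255)); print(rect(im,b,.015)[0])
```

```text
[ 0.53455247 -0.00460638  0.29850034] 179.77115711862794 15.575 0.08551757530107858
{'centre': [0.5379, -0.0032, 0.1711], 'confidence': 0.68}
((506.52386474609375, 325.1094665527344), (269.3182373046875, 207.07305908203125), 6.230010986328125)
```

View pics/w5.png

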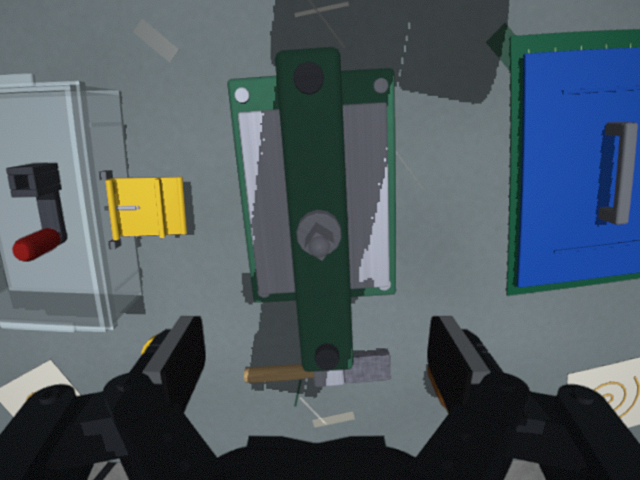

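The picture shows the spindle at (320,235), the lid lying inside the mat on the right, and the crank in the tote at left (hub 33,178, grip 38,243). Zooming in on the spindle square.

Run:
```python
from h import *
im=cv2.imread('pics/w5.png')
a=cv2.resize(im[205:265,285:355],None,fx=6,fy=6,interpolation=cv2.INTER_CUBIC)
g=cv2.cvtColor(a,cv2.COLOR_BGR2GRAY); g=cv2.createCLAHE(4,(2,2)).apply(g)
b=cv2.resize(im[150:270,0:80],None,fx=4.5,fy=4.5,interpolation=cv2.INTER_CUBIC)
c=np.zeros((600,790,3),np.uint8); c[:360,:420]=g[:,:,None]; c[:540,425:785]=b
cv2.imwrite('pics/z5.png',c)
```

```text
(no output)
```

View pics/z5.png

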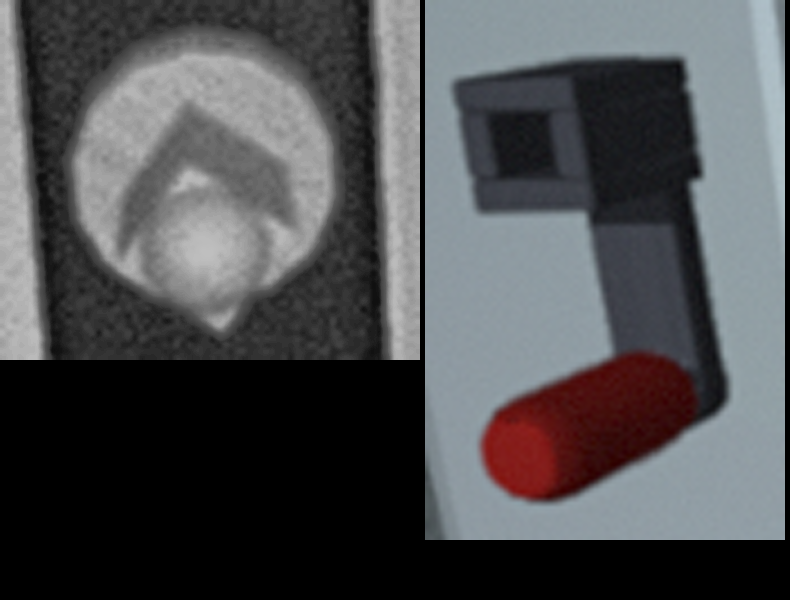

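The zoom shows the spindle's square turned about 35° in the picture (dome at 319.5,246), and the crank upright on the tote floor, hub hole at (21.6,182).

Run:
```python
from h import *
w=shot('wrist'); p,r,s=pose(); print(p)
f=lambda c:np.array([285,205])+np.array(c)/6.
top=unproj(w,[f(c) for c in [(185,165),(295,225),(220,330),(120,250)]],.201)
bas=unproj(w,[f(c) for c in [(188,100),(290,165),(125,190)]],.175)
print(top.round(4),top.mean(0),bas.round(4))
e=np.roll(top,-1,0)-top; print(np.degrees(np.arctan2(e[:,1],e[:,0]))%90,np.linalg.norm(e,axis=1))
e=bas[1:]-bas[0];print(np.degrees(np.arctan2(e[:,1],e[:,0]))%90,np.linalg.norm(e,axis=1))
print('collar',unproj(w,[f((205,178))],.175),'dome',unproj(w,[f((207,248))],.203))
h=unproj(w,[[21.6,182.2]],.050)[0]; print('hub',h, 'grip',unproj(w,[[(520-425)/4.5,150+455/4.5]],.072))
print(rel([h[0],h[1],.25]))
```

```text
[ 0.53452319 -0.00279709  0.29876688]
[[ 0.525  -0.0031  0.201 ]
 [ 0.5317  0.0088  0.201 ]
 [ 0.5438  0.0008  0.201 ]
 [ 0.5346 -0.0101  0.201 ]] [ 0.53377593 -0.00090035  0.201     ] [[ 0.5246 -0.0027  0.175 ]
 [ 0.5325  0.0093  0.175 ]
 [ 0.5356 -0.0102  0.175 ]]
[60.42040061 56.28017911 49.69040854 53.65459277] [0.01359565 0.01443765 0.01419631 0.01183934]
[56.68150038 55.8266774 ] [0.01442299 0.0132988 ]
collar [[ 0.53411703 -0.00071545  0.175     ]] dome [[ 0.53369192 -0.00070383  0.203     ]]
hub [ 0.51245033 -0.31395482  0.05      ] grip [[ 0.58181383 -0.31388009  0.072     ]]
[  21.97901425 -311.1816229    48.65668858]
```

Call:
move_arm:
  targets:
    - [[4,-60,0],[0,0,0],-1]
    - [[9,-122,10],[0,0,0],-1]
    - [[13,-184,25],[0,0,0],-1]
    - [[18,-246,40],[0,0,0],-1]
    - [[22,-306,48],[0,0,0],-1]

```text
clock: 16.35
tcp_pos: [0.5126, -0.3084, 0.2503]
orientation: [-0.0, -0.001, 1.0, 0.0]
wrist_force: [0.7, -0.7, 0.1]
finger_gap: 0.0857
grip_force: 0.0
```

Call:
move_arm:
  targets:
    - [[0,-6,0],[0,0,0],-1]

```text
clock: 16.48
tcp_pos: [0.5119, -0.3166, 0.2492]
orientation: [-0.001, 0.002, 1.0, 0.0]
wrist_force: [0.2, 0.5, -0.1]
finger_gap: 0.0856
grip_force: 0.0
```

Run:
```python
from h import *
w=shot('wrist','w6.png'); p,r,s=pose(); print(p,r.as_euler('ZYX',degrees=True)[0],s['clock'])
for t in ['crank','grip_mid']:
    for d in env.landmark_of(t,w)[:2]: print(t,d)
im=w['pixels'][:,:,::-1]
h=cv2.cvtColor(w['pixels'],cv2.COLOR_RGB2HSV)
red=cv2.inRange(h,(0,150,40),(8,255,255))|cv2.inRange(h,(172,150,40),(179,255,255))
k=max(cv2.findContours(red,cv2.RETR_EXTERNAL,cv2.CHAIN_APPROX_NONE)[0],key=cv2.contourArea); x,y,ww,hh=cv2.boundingRect(k); print(x,y,ww,hh)
x0,y0=max(0,x-100),max(0,y-140)
z=cv2.resize(im[y0:y0+200,x0:x0+260],None,fx=3,fy=3,interpolation=cv2.INTER_CUBIC); print(x0,y0)
cv2.imwrite('pics/z6.png',z)
```

```text
[ 0.51222075 -0.31542443  0.2499004 ] 179.81506363042254 16.525
crank {'centre': [0.5099, -0.3159, 0.0036], 'confidence': 0.65}
grip_mid {'centre': [0.5818, -0.317, 0.0463], 'confidence': 0.84}
grip_mid {'centre': [0.5363, -0.0006, -0.0016], 'confidence': 0.46}
302 261 27 41
202 121
```

View pics/z6.png

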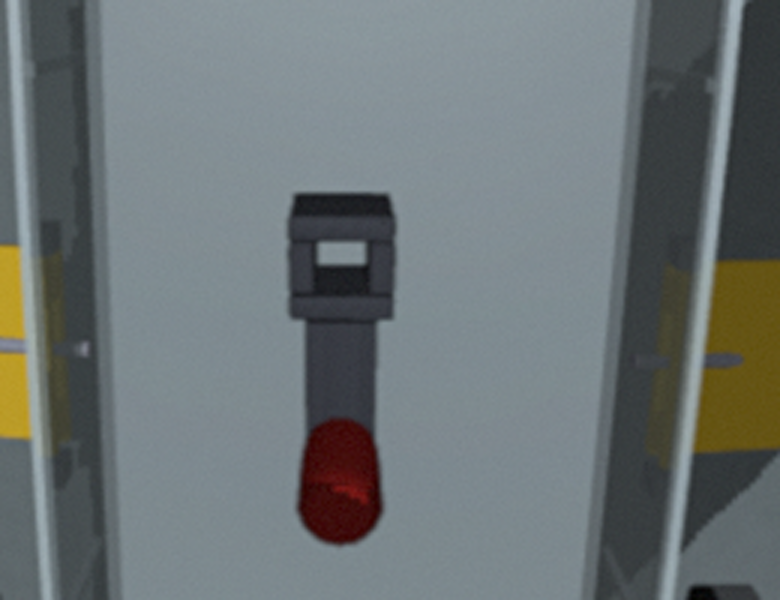

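The hub top is at crop (341,266) → (315.7,209.7), hole axes square to the picture; grip top at (315.3,289).

Run:
```python
from h import *
w=shot('wrist'); p,r,s=pose(); print(p,r.as_euler('ZYX',degrees=True)[0],s['clock'])
h=unproj(w,[[315.7,209.7]],.050)[0];g=unproj(w,[[315.3,289.3]],.072)[0]; print(h,g,np.degrees(np.arctan2(g[1]-h[1],g[0]-h[0])))
a=unproj(w,[[202+290/3,121+240/3],[202+394/3,121+240/3],[202+290/3,121+216/3],[202+292/3,121+317/3]],.05); print(a)
print(rel([h[0],h[1],.024]))
```

```text
[ 0.51280485 -0.31245426  0.25131641] -179.9665551400986 16.675
[ 0.51184136 -0.31289319  0.05      ] [ 0.57992599 -0.31320895  0.072     ] -0.2657181231234923
[[ 0.50389834 -0.32810847  0.05      ]
 [ 0.50388018 -0.29714776  0.05      ]
 [ 0.49667862 -0.32802087  0.05      ]
 [ 0.52764413 -0.32779661  0.05      ]]
[  1.0094917   -0.56222087 227.31593587]
```

Call:
move_arm:
  targets:
    - [[0,0,60],[0,0,0],-1]
    - [[0,0,120],[0,0,0],-1]
    - [[0,0,180],[0,0,0],-1]
    - [[0,0,215],[0,0,0],-1]
    - [[0,0,226],[0,0,0],-1]

```text
clock: 17.3
tcp_pos: [0.5116, -0.3111, 0.0233]
orientation: [-0.001, -0.001, 1.0, 0.001]
wrist_force: [-0.7, 0.7, -0.6]
finger_gap: 0.0857
grip_force: 0.0
```

Call:
move_arm:
  targets:
    - [[0,0,0],[0,0,0],1]
    - [[0,0,0],[0,0,0],1]
    - [[0,0,0],[0,0,0],1]
    - [[0,0,0],[0,0,0],1]
  squeeze: 70

```text
clock: 17.8
tcp_pos: [0.5136, -0.3155, 0.0273]
orientation: [0.002, 0.001, 1.0, -0.001]
wrist_force: [-0.1, -0.6, 5.6]
finger_gap: 0.0308
grip_force: 69.9
```

Call:
move_arm:
  targets:
    - [[0,0,-15],[0,0,0],1]
    - [[0,0,-65],[0,0,0],1]
    - [[0,0,-125],[0,0,0],1]
    - [[0,0,-187],[0,0,0],1]
    - [[0,0,-250],[0,0,0],1]

```text
clock: 18.42
tcp_pos: [0.5115, -0.3138, 0.2772]
orientation: [0.0, 0.001, 1.0, 0.0]
wrist_force: [1.0, -1.3, -2.4]
finger_gap: 0.0308
grip_force: 69.9
```

Call:
move_arm:
  targets:
    - [[-3,40,-10],[0,0,0.5],1]
    - [[-7,100,-10],[0,0,1.3],1]
    - [[-11,160,-10],[0,0,2.1],1]
    - [[-15,220,-10],[0,0,2.9],1]
    - [[-20,275,-10],[0,0,3.4],1]

```text
clock: 19.05
tcp_pos: [0.5319, -0.0372, 0.2854]
orientation: [0.0, 0.295, 0.956, 0.0]
wrist_force: [1.0, -0.7, -2.8]
finger_gap: 0.0308
grip_force: 69.9
```

Run:
```python
from h import *
w=shot('wrist'); p,r,s=pose(); print(p,r.as_euler('ZYX',degrees=True)[0],s['clock'],s['wrist_force'],s['ft_torque'],s['finger_gap'])
Rt=R.from_euler('z',146,degrees=True)*R.from_matrix(np.diag([1,-1,-1.]))
print(rel([.534,-.0025,.285],Rt=Rt))
```

```text
[ 0.53169056 -0.03085236  0.285532  ] 145.90017723083693 19.1 [-0.18927952  4.20366543 -2.62219589] [0.5138204  0.14725441 0.00989617] 0.03044512875738615
(array([13.98144138, 24.76925693,  0.68981061]), array([ 0.02735465, -0.01620749, -0.01002098]))
```

Call:
move_arm:
  targets:
    - [[10,15,0],[0,0,0],1]
    - [[16,28,0],[0,0,0],1]
    - [[16,28,0],[0,0,0],1]
    - [[16,28,0],[0,0,0],1]

```text
clock: 19.6
tcp_pos: [0.5351, -0.0081, 0.2844]
orientation: [-0.0, 0.294, 0.956, -0.0]
wrist_force: [0.0, -0.3, -3.0]
finger_gap: 0.0305
grip_force: 70.5
```

Run:
```python
from h import *
for i in range(3):
    w=shot('wrist','w7.png'); p,r,s=pose(); print(p,r.as_euler('ZYX',degrees=True),s['clock'],s['wrist_force'])
for t in ['spindle','crank','grip_mid']:
    for d in env.landmark_of(t,w)[:1]: print(t,d)
im=w['pixels'][:,:,::-1]
K,D,T=cam(w)
def proj(P):
    q=(np.linalg.inv(T)@np.r_[P,1])[:3]; return cv2.projectPoints(np.array([[q[0],-q[1],-q[2]]]),np.zeros(3),np.zeros(3),K,D)[0].ravel()
for z in (.175,.201,p[2]-.02,p[2]+.025): print(z,proj(np.r_[p[:2],z]))
x,y=proj(np.r_[p[:2],.2]).astype(int)
x0,y0=x-80,y-75
cv2.imwrite('pics/z7.png',cv2.resize(im[y0:y0+120,x0:x0+160],None,fx=5,fy=5,interpolation=cv2.INTER_CUBIC)); print(x0,y0)
```

```text
[ 0.53509607 -0.00809608  0.28439683] [ 1.45838115e+02 -8.44365274e-03 -1.79985274e+02] 19.65 [-0.67308887 -0.4491674  -2.96388188]
[ 0.53509061 -0.00809914  0.2843886 ] [ 1.45830307e+02 -9.53278756e-03 -1.79989272e+02] 19.7 [-0.51640895 -0.55854278 -2.84010548]
[ 0.53507702 -0.00800162  0.28439275] [ 1.45834426e+02 -1.02248945e-02 -1.79992302e+02] 19.75 [-0.06224448 -0.07341255 -3.07752852]
spindle {'centre': [0.5383, -0.009, 0.1731], 'confidence': 0.68}
crank {'centre': [0.5321, -0.008, 0.2584], 'confidence': 0.82}
grip_mid {'centre': [0.5355, -0.3103, -0.0033], 'confidence': 0.7}
0.175 [316.226879   241.21798545]
0.201 [316.21796048 253.88457659]
0.26439274925519396 [316.18553461 299.32824542]
0.309392749255194 [316.14457814 355.40230243]
236 178
```

View pics/z7.png

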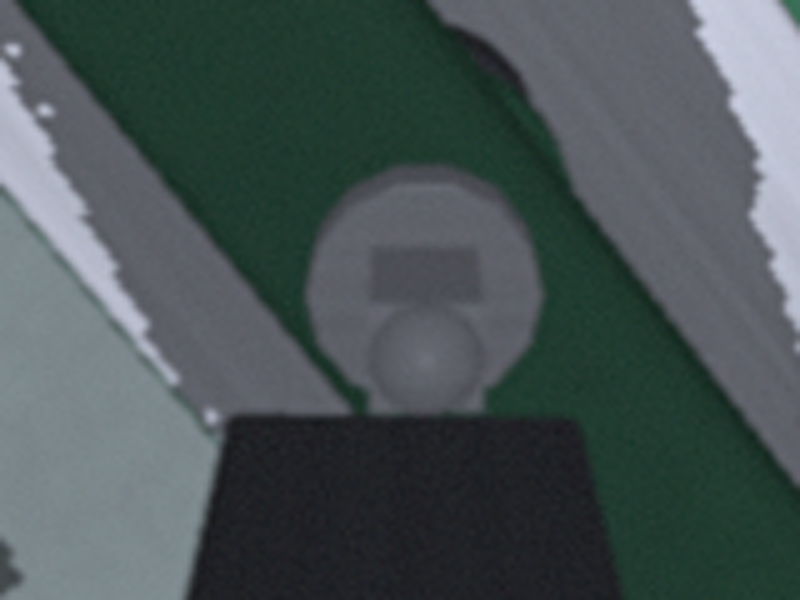

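The square end is lined up with the hub (flats parallel to the picture), but sits at column 321.2 against the hub's 317 — a few mm to tool +y. Measuring the residual.

Run:
```python
from h import *
w=shot('wrist'); p,r,s=pose(); print(p)
def t(uv,z): return (r.inv().apply(unproj(w,[uv],z)[0]-p)*1000).round(2)
print('sq top',t((321.2,238.6),.201),'sq base',t((321.2,227.4),.175),'collar',t((321,236.6),.175),'dome',t((321.2,250),.203))
for dz in (.018,.020,.022): print('hub edge',t((317,261),p[2]-dz),t((283,261),p[2]-dz),t((351,261),p[2]-dz))
print(r.inv().apply(np.array([.5321,-.008,.2584])-p)*1000)
```

```text
[ 0.53506659 -0.00752057  0.28447602]
sq top [ 9.54  2.72 83.48] sq base [  9.43   3.03 109.48] collar [  3.01   2.92 109.48] dome [ 2.94  2.72 81.48]
hub edge [19.28  0.06 18.  ] [ 19.27 -14.85  18.  ] [19.28 14.97 18.  ]
hub edge [18.54  0.06 20.  ] [ 18.53 -15.03  20.  ] [18.54 15.16 20.  ]
hub edge [17.8   0.07 22.  ] [ 17.79 -15.21  22.  ] [17.8  15.34 22.  ]
[ 2.18546234 -2.06128766 26.07612145]
```

Call:
move_arm:
  targets:
    - [[2.3,2.7,15],[0,0,0],1]
    - [[2.3,2.7,35],[0,0,0],1]
    - [[2.3,2.7,50],[0,0,0],1]
    - [[2.3,2.7,60],[0,0,0],1]
    - [[2.3,2.7,64],[0,0,0],1]

```text
clock: 20.58
tcp_pos: [0.5359, -0.0041, 0.2207]
orientation: [0.001, 0.293, 0.956, -0.0]
wrist_force: [3.5, -2.0, -1.3]
finger_gap: 0.0307
grip_force: 70.6
```

Call:
move_arm:
  targets:
    - [[0,0,3],[0,0,0],1]
    - [[0,0,6],[0,0,0],1]
    - [[0,0,9],[0,0,0],1]
    - [[0,0,9],[0,0,0],1]

```text
clock: 21.08
tcp_pos: [0.5359, -0.0041, 0.2119]
orientation: [0.001, 0.293, 0.956, -0.0]
wrist_force: [5.6, -3.2, -2.5]
finger_gap: 0.0306
grip_force: 70.5
```

Call:
move_arm:
  targets:
    - [[-1,0,3],[0,0,0],1]
    - [[-1,0,6],[0,0,0],1]
    - [[-1,0,9],[0,0,0],1]
    - [[-1,0,10],[0,0,0],1]
    - [[-1,0,10],[0,0,0],1]

```text
clock: 21.7
tcp_pos: [0.5359, -0.0043, 0.2014]
orientation: [0.0, 0.293, 0.956, -0.0]
wrist_force: [4.5, -3.0, -1.4]
finger_gap: 0.0307
grip_force: 70.6
```

Call:
move_arm:
  targets:
    - [[-1.5,0,2],[0,0,0],1]
    - [[-1.5,0,4],[0,0,0],1]
    - [[-1.5,0,5],[0,0,0],1]
    - [[-1.5,0,5],[0,0,0],1]

```text
clock: 22.2
tcp_pos: [0.5358, -0.0046, 0.1972]
orientation: [-0.0, 0.293, 0.956, 0.0]
wrist_force: [-0.7, -0.5, 6.5]
finger_gap: 0.0306
grip_force: 71.6
```

Call:
move_arm:
  targets:
    - [[0,0,0],[0,0,0],-1]
    - [[0,0,0],[0,0,0],-1]
    - [[0,0,0],[0,0,0],-1]
    - [[0,0,-10],[0,0,0],-1]
    - [[0,0,-50],[0,0,0],-1]

```text
clock: 22.82
tcp_pos: [0.5352, -0.0047, 0.2453]
orientation: [-0.003, 0.293, 0.956, -0.0]
wrist_force: [0.3, -0.0, 0.5]
finger_gap: 0.0854
grip_force: 0.0
```

Call:
move_arm:
  targets:
    - [[-30,0,-50],[0,0,0],-1]
    - [[-60,0,-50],[0,0,0],-1]
    - [[-70,0,-50],[0,0,0],-1]

```text
clock: 23.2
tcp_pos: [0.596, -0.0451, 0.2971]
orientation: [0.001, 0.293, 0.956, 0.0]
wrist_force: [-0.2, 0.6, -0.5]
finger_gap: 0.0858
grip_force: 0.0
```

```bash
cat > g.py <<'E'
from h import *
for i in range(2): w=shot('wrist','w8.png'); p,r,s=pose(); print(p,r.as_euler('ZYX',degrees=True)[0],s['clock'],s['wrist_force'])
for t in ['crank','grip_mid','spindle']:
    for d in env.landmark_of(t,w)[:1]: print(t,d,(r.inv().apply(np.array(d['centre'])-p)*1000).round(1))
h=cv2.cvtColor(w['pixels'],cv2.COLOR_RGB2HSV)
red=cv2.inRange(h,(0,130,40),(8,255,255))|cv2.inRange(h,(172,130,40),(179,255,255))
k=max(cv2.findContours(red,cv2.RETR_EXTERNAL,cv2.CHAIN_APPROX_NONE)[0],key=cv2.contourArea)
print(cv2.boundingRect(k)); np.save('k.npy',k)
K,D,T=cam(w)
def proj(P):
    q=(np.linalg.inv(T)@np.c_[P,np.ones(len(P))].T)[:3].T; return cv2.projectPoints(np.ascontiguousarray(q*[1,-1,-1]),np.zeros(3),np.zeros(3),K,D)[0].reshape(-1,2)
from scipy.optimize import least_squares
a=np.linspace(0,2*np.pi,60); C=np.c_[np.cos(a),np.sin(a)]*.0135
def f(v):
    P=np.vstack([np.c_[C+v[:2],np.full(60,v[2]+.014)],np.c_[C+v[:2],np.full(60,v[2]+.067)]])
    q=proj(P); x,y=q.min(0); X,Y=q.max(0); return [x,y,X,Y]
bb=cv2.boundingRect(k); o=np.array([bb[0],bb[1],bb[0]+bb[2]-1,bb[1]+bb[3]-1])
g0=(p+r.apply([0,0,0]))[:2]
for z in (.175,): 
    sol=least_squares(lambda v:np.array(f(np.r_[v,z]))-o,g0,x_scale=.01); print(z,sol.x,sol.fun.round(1),'tool',(r.inv().apply(np.r_[sol.x,.2025]-p)*1000).round(1))
sol=least_squares(lambda v:np.array(f(v))-o,np.r_[g0,.175],x_scale=.01); print('free z',sol.x,sol.fun.round(1))
E
python3 g.py
```

```text
[ 0.59589753 -0.04529246  0.29606454] 145.8542784683291 23.25 [ 1.15241104 -0.20591277 -0.05800053]
[ 0.59475209 -0.04456872  0.29565551] 145.8714533148692 23.3 [-0.44530024 -0.21681834  0.36062124]
crank {'centre': [0.5331, -0.0052, 0.1731], 'confidence': 0.91} [ 72.9  -1.9 122.7]
grip_mid {'centre': [0.5923, -0.0453, 0.2135], 'confidence': 0.61} [ 1.5 -1.9 82.2]
spindle {'centre': [0.5361, -0.0081, 0.1737], 'confidence': 0.78} [ 68.8  -2.7 122.1]
(293, 218, 45, 67)
0.175 [ 0.58915317 -0.04171234] [-3.1 -2.4  3.1  2.3] tool [ 6.1 -0.7 93.2]
free z [ 0.59500549 -0.04576772  0.15468063] [-0.8  0.7  0.8 -0.6]
```

Call:
move_arm:
  targets:
    - [[2,-1,40],[0,0,0],-1]
    - [[2,-1,80],[0,0,0],-1]
    - [[2,-1,92],[0,0,0],-1]
    - [[2,-1,92],[0,0,0],1]
    - [[2,-1,92],[0,0,0],1]
  squeeze: 40

```text
clock: 24.08
tcp_pos: [0.5934, -0.044, 0.2064]
orientation: [0.001, 0.293, 0.956, 0.0]
wrist_force: [-0.4, -0.1, 0.8]
finger_gap: 0.0516
grip_force: 0.0
```

Call:
move_arm:
  targets:
    - [[0,0,0],[0,0,0],1]
    - [[0,0,0],[0,0,0],1]
    - [[0,0,0],[0,0,0],1]

```text
clock: 24.45
tcp_pos: [0.5935, -0.0442, 0.2057]
orientation: [0.001, 0.293, 0.956, 0.0]
wrist_force: [1.8, 0.3, 3.8]
finger_gap: 0.0256
grip_force: 39.3
```

Run:
```python
from h import *
q=[]
for i in range(3): env.read_camera('wrist'); p,r,s=pose(); q.append(p); print(p,s['clock'],s['wrist_force'],s['finger_gap'])
```

```text
[ 0.59347796 -0.04418518  0.20561479] 24.5 [ 1.70376089 -0.72635439  4.45236963] 0.026106706812796178
[ 0.59344575 -0.04421184  0.20555069] 24.55 [ 1.09531416 -0.49426037  5.71053356] 0.025662073932226092
[ 0.59348356 -0.0442075   0.20554739] 24.6 [ 1.49729359 -0.26691098  5.146926  ] 0.025523279925053852
```

Grip is held (gap 25.6 mm) and the crank is seated. I'm working out the winding circle (radius 70 mm, clockwise = toward tool −y first).

Run:
```python
import numpy as np
V=lambda d:-70*np.array([np.cos(np.radians(d)),np.sin(np.radians(d))])
for s in range(0,900,100):
    print(s%360,s,[list((V(s+d)-V(s)).round(1)) for d in (20,40,60,80,100)])
```

```text
0 0 [[np.float64(4.2), np.float64(-23.9)], [np.float64(16.4), np.float64(-45.0)], [np.float64(35.0), np.float64(-60.6)], [np.float64(57.8), np.float64(-68.9)], [np.float64(82.2), np.float64(-68.9)]]
100 100 [[np.float64(22.8), np.float64(8.3)], [np.float64(41.5), np.float64(23.9)], [np.float64(53.6), np.float64(45.0)], [np.float64(57.8), np.float64(68.9)], [np.float64(53.6), np.float64(92.9)]]
200 200 [[np.float64(-12.2), np.float64(21.1)], [np.float64(-30.8), np.float64(36.7)], [np.float64(-53.6), np.float64(45.0)], [np.float64(-77.9), np.float64(45.0)], [np.float64(-100.8), np.float64(36.7)]]
300 300 [[np.float64(-18.6), np.float64(-15.6)], [np.float64(-30.8), np.float64(-36.7)], [np.float64(-35.0), np.float64(-60.6)], [np.float64(-30.8), np.float64(-84.6)], [np.float64(-18.6), np.float64(-105.6)]]
40 400 [[np.float64(18.6), np.float64(-15.6)], [np.float64(41.5), np.float64(-23.9)], [np.float64(65.8), np.float64(-23.9)], [np.float64(88.6), np.float64(-15.6)], [np.float64(107.2), np.float64(0.0)]]
140 500 [[np.float64(12.2), np.float64(21.1)], [np.float64(16.4), np.float64(45.0)], [np.float64(12.2), np.float64(68.9)], [np.float64(-0.0), np.float64(90.0)], [np.float64(-18.6), np.float64(105.6)]]
240 600 [[np.float64(-22.8), np.float64(8.3)], [np.float64(-47.2), np.float64(8.3)], [np.float64(-70.0), np.float64(0.0)], [np.float64(-88.6), np.float64(-15.6)], [np.float64(-100.8), np.float64(-36.7)]]
340 700 [[np.float64(-4.2), np.float64(-23.9)], [np.float64(-0.0), np.float64(-47.9)], [np.float64(12.2), np.float64(-68.9)], [np.float64(30.8), np.float64(-84.6)], [np.float64(53.6), np.float64(-92.9)]]
80 800 [[np.float64(24.3), np.float64(-0.0)], [np.float64(47.2), np.float64(8.3)], [np.float64(65.8), np.float64(23.9)], [np.float64(77.9), np.float64(45.0)], [np.float64(82.2), np.float64(68.9)]]
```

Call:
move_arm:
  targets:
    - [[4.2,-23.9,0],[0,0,0],1]
    - [[16.4,-45,0],[0,0,0],1]
    - [[35,-60.6,0],[0,0,0],1]
    - [[57.8,-68.9,0],[0,0,0],1]
    - [[82.2,-68.9,0],[0,0,0],1]

```text
clock: 25.22
tcp_pos: [0.488, -0.0574, 0.208]
orientation: [0.005, 0.294, 0.956, -0.001]
wrist_force: [0.2, -4.4, 15.6]
finger_gap: 0.0253
grip_force: 44.9
```

Call:
move_arm:
  targets:
    - [[22.8,8.3,-1],[0,0,0],1]
    - [[41.5,23.9,-1],[0,0,0],1]
    - [[53.6,45,-1],[0,0,0],1]
    - [[57.8,68.9,-1],[0,0,0],1]
    - [[53.6,92.9,-1],[0,0,0],1]

```text
clock: 25.85
tcp_pos: [0.4904, 0.0544, 0.207]
orientation: [-0.002, 0.292, 0.956, 0.001]
wrist_force: [-5.5, 3.0, 13.5]
finger_gap: 0.0256
grip_force: 41.7
```

Call:
move_arm:
  targets:
    - [[-12.2,21.1,0],[0,0,0],1]
    - [[-30.8,36.7,0],[0,0,0],1]
    - [[-53.6,45,0],[0,0,0],1]
    - [[-77.9,45,0],[0,0,0],1]
    - [[-100.8,36.7,0],[0,0,0],1]

```text
clock: 26.48
tcp_pos: [0.5978, 0.026, 0.2073]
orientation: [0.0, 0.292, 0.956, -0.0]
wrist_force: [-6.9, -1.1, 11.7]
finger_gap: 0.0257
grip_force: 43.7
```

Run:
```python
from h import *
env.read_camera('wrist'); p,r,s=pose(); d=p-[.5352,-.0043,0]; print(p,s['clock'],s['wrist_force'],s['finger_gap'],np.hypot(d[0],d[1]),np.degrees(np.arctan2(d[1],d[0])),r.as_euler('ZYX',degrees=True))
im=env.read_camera('top')
for t in ['crank','grip_mid']:
    for d in env.landmark_of(t,im)[:1]: print(t,d)
```

```text
[0.59915401 0.0232211  0.20690457] 26.525 [-1.68708303 -1.98894254 14.09918687] 0.025353803226345888 0.0696241808227913 23.283484770186682 [ 1.45850701e+02  1.39492088e-01 -1.79934586e+02]
crank {'centre': [0.535, -0.0071, 0.1731], 'confidence': 0.37}
grip_mid {'centre': [0.7474, -0.1989, -0.0007], 'confidence': 0.42}
```

Call:
move_arm:
  targets:
    - [[-18.6,-15.6,0],[0,0,0],1]
    - [[-30.8,-36.7,0],[0,0,0],1]
    - [[-35,-60.6,0],[0,0,0],1]
    - [[-30.8,-84.6,0],[0,0,0],1]
    - [[-18.6,-105.6,0],[0,0,0],1]

```text
clock: 27.3
tcp_pos: [0.5545, -0.0714, 0.2067]
orientation: [0.001, 0.293, 0.956, 0.002]
wrist_force: [0.4, 7.1, 8.8]
finger_gap: 0.0255
grip_force: 41.9
```

Call:
move_arm:
  targets:
    - [[18.6,-15.6,0],[0,0,0],1]
    - [[41.5,-23.9,0],[0,0,0],1]
    - [[65.8,-23.9,0],[0,0,0],1]
    - [[88.6,-15.6,0],[0,0,0],1]
    - [[107.2,0,0],[0,0,0],1]

```text
clock: 27.92
tcp_pos: [0.4634, -0.0129, 0.2077]
orientation: [0.001, 0.294, 0.956, -0.002]
wrist_force: [-4.8, -3.1, 14.8]
finger_gap: 0.0259
grip_force: 43.0
```

Call:
move_arm:
  targets:
    - [[12.2,21.1,0],[0,0,0],1]
    - [[16.4,45,0],[0,0,0],1]
    - [[12.2,68.9,0],[0,0,0],1]
    - [[0,90,0],[0,0,0],1]
    - [[-18.6,105.6,0],[0,0,0],1]

```text
clock: 28.55
tcp_pos: [0.54, 0.067, 0.2078]
orientation: [0.001, 0.292, 0.956, 0.001]
wrist_force: [-1.9, -1.4, 12.4]
finger_gap: 0.0255
grip_force: 42.9
```

Call:
move_arm:
  targets:
    - [[-22.8,8.3,0],[0,0,0],1]
    - [[-47.2,8.3,0],[0,0,0],1]
    - [[-70,0,0],[0,0,0],1]
    - [[-88.6,-15.6,0],[0,0,0],1]
    - [[-100.8,-36.7,0],[0,0,0],1]

```text
clock: 29.18
tcp_pos: [0.6021, -0.0215, 0.2068]
orientation: [-0.0, 0.293, 0.956, 0.001]
wrist_force: [-6.5, 4.2, 10.4]
finger_gap: 0.0258
grip_force: 42.6
```

Run:
```python
from h import *
for c in ['scene','top','scene','top']:
    im=env.read_camera(c); print([np.round(d['centre'],4).tolist() for d in env.landmark_of('platen_face',im)[:1]])
p,r,s=pose(); d=p-[.5352,-.0043,0]; print(p,s['clock'],s['wrist_force'],np.hypot(d[0],d[1]),np.degrees(np.arctan2(d[1],d[0])))
V=lambda d:-70*np.array([np.cos(np.radians(d)),np.sin(np.radians(d))])
for s in range(700,960,15): print(s,[(V(s+d)-V(s)).round(1).tolist() for d in (5,10,15)])
```

```text
[[0.5353, -0.0051, 0.0472]]
[]
[[0.5345, -0.0051, 0.0471]]
[]
[ 0.60183297 -0.02206688  0.20660784] 29.575 [-3.42711148 -0.62971091  8.65429697] 0.06896096642359646 -14.929878104171452
700 [[-1.8, -5.8], [-3.2, -11.8], [-4.0, -17.8]]
715 [[-0.3, -6.1], [0.0, -12.2], [0.8, -18.3]]
730 [[1.3, -6.0], [3.2, -11.8], [5.5, -17.4]]
745 [[2.8, -5.4], [6.1, -10.6], [9.8, -15.4]]
760 [[4.1, -4.5], [8.6, -8.6], [13.5, -12.3]]
775 [[5.2, -3.3], [10.6, -6.1], [16.2, -8.4]]
790 [[5.8, -1.8], [11.8, -3.2], [17.8, -4.0]]
805 [[6.1, -0.3], [12.2, 0.0], [18.3, 0.8]]
820 [[6.0, 1.3], [11.8, 3.2], [17.4, 5.5]]
835 [[5.4, 2.8], [10.6, 6.1], [15.4, 9.8]]
850 [[4.5, 4.1], [8.6, 8.6], [12.3, 13.5]]
865 [[3.3, 5.2], [6.1, 10.6], [8.4, 16.2]]
880 [[1.8, 5.8], [3.2, 11.8], [4.0, 17.8]]
895 [[0.3, 6.1], [0.0, 12.2], [-0.8, 18.3]]
910 [[-1.3, 6.0], [-3.2, 11.8], [-5.5, 17.4]]
925 [[-2.8, 5.4], [-6.1, 10.6], [-9.8, 15.4]]
940 [[-4.1, 4.5], [-8.6, 8.6], [-13.5, 12.3]]
955 [[-5.2, 3.3], [-10.6, 6.1], [-16.2, 8.4]]
```

Call:
move_arm:
  targets:
    - [[-1.8,-5.8,0],[0,0,0],1]
    - [[-3.2,-11.8,0],[0,0,0],1]
    - [[-4,-17.8,0],[0,0,0],1]

```text
clock: 29.95
tcp_pos: [0.5955, -0.0377, 0.2066]
orientation: [-0.0, 0.293, 0.956, 0.001]
wrist_force: [-1.8, 3.5, 8.4]
finger_gap: 0.0256
grip_force: 42.3
```

Call:
move_arm:
  targets:
    - [[-0.3,-6.1,0],[0,0,0],1]
    - [[0,-12.2,0],[0,0,0],1]
    - [[0.8,-18.3,0],[0,0,0],1]

```text
clock: 30.32
tcp_pos: [0.5848, -0.0523, 0.2066]
orientation: [0.0, 0.293, 0.956, 0.001]
wrist_force: [-0.6, 3.0, 9.1]
finger_gap: 0.0258
grip_force: 42.3
```

Call:
move_arm:
  targets:
    - [[1.3,-6,0],[0,0,0],1]
    - [[3.2,-11.8,0],[0,0,0],1]
    - [[5.5,-17.4,0],[0,0,0],1]

```text
clock: 30.7
tcp_pos: [0.5709, -0.0635, 0.2067]
orientation: [0.001, 0.293, 0.956, 0.002]
wrist_force: [-0.2, 3.9, 8.9]
finger_gap: 0.0259
grip_force: 42.3
```

Call:
move_arm:
  targets:
    - [[2.8,-5.4,0],[0,0,0],1]
    - [[6.1,-10.6,0],[0,0,0],1]
    - [[9.8,-15.4,0],[0,0,0],1]

```text
clock: 31.08
tcp_pos: [0.5547, -0.0708, 0.2069]
orientation: [0.001, 0.293, 0.956, 0.002]
wrist_force: [1.3, 3.1, 8.1]
finger_gap: 0.025
grip_force: 42.5
```

Call:
move_arm:
  targets:
    - [[4.1,-4.5,0],[0,0,0],1]
    - [[8.6,-8.6,0],[0,0,0],1]
    - [[13.5,-12.3,0],[0,0,0],1]

```text
clock: 31.45
tcp_pos: [0.5372, -0.0738, 0.2072]
orientation: [0.002, 0.293, 0.956, 0.002]
wrist_force: [2.3, 1.4, 9.0]
finger_gap: 0.0257
grip_force: 42.6
```

Call:
move_arm:
  targets:
    - [[5.2,-3.3,0],[0,0,0],1]
    - [[10.6,-6.1,0],[0,0,0],1]
    - [[16.2,-8.4,0],[0,0,0],1]

```text
clock: 31.82
tcp_pos: [0.5195, -0.0723, 0.2075]
orientation: [0.003, 0.293, 0.956, 0.001]
wrist_force: [1.8, 0.2, 10.0]
finger_gap: 0.0259
grip_force: 42.8
```

Call:
move_arm:
  targets:
    - [[5.8,-1.8,0],[0,0,0],1]
    - [[11.8,-3.2,0],[0,0,0],1]
    - [[17.8,-4,0],[0,0,0],1]

```text
clock: 32.2
tcp_pos: [0.5026, -0.0665, 0.2077]
orientation: [0.003, 0.293, 0.956, 0.0]
wrist_force: [1.0, -3.0, 11.1]
finger_gap: 0.0256
grip_force: 42.9
```

Call:
move_arm:
  targets:
    - [[6.1,-0.3,0],[0,0,0],1]
    - [[12.2,0,0],[0,0,0],1]
    - [[18.3,0.8,0],[0,0,0],1]

```text
clock: 32.58
tcp_pos: [0.4873, -0.0562, 0.2078]
orientation: [0.003, 0.294, 0.956, -0.001]
wrist_force: [-1.7, -5.0, 12.8]
finger_gap: 0.0257
grip_force: 43.0
```

Call:
move_arm:
  targets:
    - [[6,1.3,0],[0,0,0],1]
    - [[11.8,3.2,0],[0,0,0],1]
    - [[17.4,5.5,0],[0,0,0],1]

```text
clock: 32.95
tcp_pos: [0.4776, -0.0456, 0.2084]
orientation: [0.005, 0.294, 0.956, -0.005]
wrist_force: [3.4, -20.5, 9.7]
finger_gap: 0.0255
grip_force: 42.5
```

Call:
move_arm:
  targets:
    - [[1.5,1,0],[0,0,0],1]
    - [[3,2,0],[0,0,0],1]
    - [[3,2,0],[0,0,0],1]

```text
clock: 33.33
tcp_pos: [0.4767, -0.0441, 0.2086]
orientation: [0.006, 0.295, 0.955, -0.006]
wrist_force: [1.6, -22.7, 9.0]
finger_gap: 0.0259
grip_force: 42.6
```

Run:
```python
from h import *
im=env.read_camera('scene'); print([(np.round(d['centre'],4).tolist(),d['confidence']) for d in env.landmark_of('platen_face',im)[:1]])
p,r,s=pose(); d=p-[.5352,-.0043,0]; print(p,s['clock'],s['wrist_force'],np.hypot(d[0],d[1]),np.degrees(np.arctan2(d[1],d[0])))
```

```text
[([0.5302, -0.0036, 0.0458], 0.83)]
[ 0.47666361 -0.04412379  0.20854794] 33.425 [  0.34490421 -22.1466478   10.55471123] 0.07079860548442435 -145.7715540868206
```

Call:
move_arm:
  targets:
    - [[-1.5,-2.3,0],[0,0,0],1]
    - [[-2.8,-4.2,0],[0,0,0],1]
    - [[-2.8,-4.2,0],[0,0,0],1]

```text
clock: 33.8
tcp_pos: [0.4772, -0.0456, 0.2082]
orientation: [0.005, 0.294, 0.956, -0.002]
wrist_force: [5.6, -9.5, 9.3]
finger_gap: 0.0257
grip_force: 42.4
```

Call:
move_arm:
  targets:
    - [[-0.6,-1,0],[0,0,0],0.1]
    - [[-0.6,-1,0],[0,0,0],0.1]
    - [[-0.6,-1,0],[0,0,0],0.1]

```text
clock: 34.17
tcp_pos: [0.4724, -0.043, 0.2048]
orientation: [-0.001, 0.293, 0.956, 0.0]
wrist_force: [0.9, -0.9, -0.1]
finger_gap: 0.0385
grip_force: 0.0
```

Call:
move_arm:
  targets:
    - [[0,0,-15],[0,0,0],0.1]
    - [[0,0,-55],[0,0,0],0.1]
    - [[0,0,-100],[0,0,0],0.1]
    - [[40,0,-120],[0,0,0],0.1]
    - [[100,0,-120],[0,0,0],0.1]

```text
clock: 34.8
tcp_pos: [0.3913, 0.0126, 0.3279]
orientation: [0.002, 0.294, 0.956, 0.0]
wrist_force: [0.0, 1.2, -0.5]
finger_gap: 0.0388
grip_force: 0.0
```

Run:
```python
from h import *
for c in ['scene','top']:
    im=shot(c,c+'9.png'); print(c)
    for t in ['platen_face','crank','grip_mid','lid','mat','wax_jar','jar_lid','brush']:
        print(t,[(np.round(d['centre'],4).tolist(),round(d['confidence'],2)) for d in env.landmark_of(t,im)[:1]])
    h=cv2.cvtColor(im['pixels'],cv2.COLOR_RGB2HSV); red=cv2.inRange(h,(0,150,40),(6,255,255))|cv2.inRange(h,(174,150,40),(179,255,255)); red[:, :220]=0; red[:,400:]=0; red[:200]=0
    ys,xs=np.nonzero(red); print('red',len(xs),xs.mean() if len(xs) else 0,ys.mean() if len(ys) else 0, unproj(im,[[xs.mean(),ys.mean()]],.235) if len(xs) else '')
p,r,s=pose(); print(p,s['clock'],s['wrist_force'])
```

```text
scene
platen_face [([0.5341, -0.0058, 0.0446], 0.57)]
crank [([0.5323, -0.0083, 0.1703], 0.69)]
grip_mid [([0.4813, -0.045, 0.2145], 0.55)]
lid []
mat [([0.5056, 0.3253, 0.0423], 0.54)]
wax_jar [([0.7683, 0.1713, 0.0026], 0.89)]
jar_lid [([0.754, -0.2005, 0.0018], 0.6)]
brush []
red 0 0 0 
top
platen_face [([0.5347, -0.0013, 0.0455], 0.71)]
crank [([0.5347, -0.0049, 0.1749], 0.62)]
grip_mid [([0.4741, -0.0529, 0.2172], 0.6)]
lid [([0.766, -0.0052, 0.0044], 0.56)]
mat []
wax_jar [([0.7716, 0.1754, 0.0017], 0.96)]
jar_lid [([0.746, -0.2012, 0.0007], 0.75)]
brush [([0.7688, -0.0051, 0.0013], 0.67)]
red 131 337.53435114503816 312.8854961832061 [[ 0.4801879  -0.04621251  0.235     ]]
[0.39037997 0.01252629 0.32546321] 35.7 [-0.18775779  0.91839806 -1.75619557]
```

```bash
python3 -c "
from workcell import env
print(env.hand_in())"
```

```text
the job is handed in; nothing more can be done
None
```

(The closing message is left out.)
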